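# Lock the printing screen in the register jig

### The job

On the plywood register jig, slide the adjustable stop along the slotted rail until the small printing screen sits snug and square between it and the fixed stop. Then take the T-bolt with the bar handle out of the wooden rest, lower its toggle bar through the slot in the adjustable stop and on into the rail, press it down against its spring, give it a quarter turn so that its handle stands square across the rail, and let it spring up and clamp the stop. Leave everything else on the table where it is.

Things in the scene. Friction and masses are not known exactly. Their poses are not given: they have to be found in the camera images.
- jig: Fixed jig: plywood base 225 x 430 mm, 12 mm thick, origin under its middle on the table, z up, x away from the robot, y (left) along the rail; turned up to 0.2 rad. A grey aluminium block with a flat face towards -y is fixed on its left end (the fixed stop, top 32 mm above the table). The rail lies along y at jig x = +75 mm.
- rail: Slotted aluminium rail fixed on the jig, 56 mm wide, 420 mm long, its frame is that of the jig. Its top is 45 mm above the table. A lengthwise slot 16.5 mm wide in the 8 mm thick top lips (centre line at jig x = +75 mm) opens into a hollow 46 mm wide that reaches from 17 to 37 mm above the table, so the turned toggle bar catches under the lips.
- stop (a joint): Travel in m of the adjustable stop (dark steel plate astride the rail, its blade reaching towards the robot along the screen's right side). 0 is its right end; it grows as the stop moves along jig +y towards the fixed stop, up to 0.09; with the screen snug between the stops it reads about 0.070. Rubs with about 3 N (6 to 10 N while it pushes the screen along) and stays where left.
- stop_slot (a point): Middle of the adjustable stop's slot, at the plate's top, 57.5 mm above the table. Axes as the jig's. The slot runs along y, is 46 mm long and 15 mm wide, its long edges flared to 24 mm in the top 5 mm; the plate is 12 mm thick, and the rail slot lies right below.
- stop_post (a point): Round black post on the stop's plate for pushing or gripping it, 16 mm thick, 36 mm high with a 19 mm wide head on top; this point is on its axis 80 mm above the table (18 mm below its top), 56 mm in -y from the slot's middle.
- stop_face (a point): Middle of the flat white contact strip on the stop's blade, 84 mm long along x, facing +y towards the screen; 20 mm above the table.
- fixed_face (a point): Middle of the fixed stop's contact face (90 mm long along x), facing -y towards the screen, 22 mm above the table. Axes as the jig's.
- screen: Small printing screen: loose aluminium frame with grey mesh, 140 mm (x) x 180 mm (y) x 20 mm, 0.4 kg, lying on the jig's base in front of the rail between the stops. Origin under its middle, 12 mm above the table.
- screen_left (a point): Middle of the screen frame's left outer side (+y).
- screen_right (a point): Middle of the screen frame's right outer side (-y).
- rest: Fixed wooden block 146 x 80 x 42 mm with two slotted pockets (16 x 47 mm, 34 mm deep, long along its y) at x = -36 and +36 mm from its middle; the T-bolt stands in one, the pin in the other. Origin under its middle.
- bolt: Spring T-bolt, 98 mm high, about 0.2 kg, upright in the rest. Origin under the toggle bar at its foot, z up to the handle. Toggle bar: 40 mm along y, 12 mm wide along x, 9 mm high, foot tapered; stem 11 mm thick. Bar handle on top: 64 mm along y (in line with the toggle bar), 14 mm thick along x, 68 to 96 mm above the origin. Clamped, its origin stands 28 mm above the table.
- bolt_collar: Sprung dark collar on the bolt's stem, 40 mm wide; origin at its underside, 25.5 mm above the bolt's origin when relaxed. Slides up at most 12 mm against its spring (4 N at first, 0.6 N more per mm). Set on the stop's plate and relaxed, the bar is still inside the rail slot; it can turn once pressed 5 to 12 mm further down (bolt origin 20 to 27 mm above the table).
- bolt_handle (a point): Middle of the bar handle, 82 mm above the bolt's origin: the place to grip, across its 14 mm thickness.
- pin: Plain locating pin with a round black knob 36 mm wide and no bar handle, in the other pocket of the rest; not needed. Origin at its foot.
- spring_clamp: Black spring clamp, 40 x 111 x 24 mm, lying on the right end of the jig's base; to be left alone.
- ink_jar: Screw-lid ink jar with black lid, 74 mm wide, 85 mm high; to be left alone.
Mind the look-alikes: they are no part of the job. What is shaped like the bolt but purple is not meant.

How it is judged:
On the way:
1. the adjustable stop has closed the screen snug between the stops, the T-bolt not yet clamped (y of screen_left in the frame of fixed_face above -0.003 m and y of screen_right in the frame of stop_face below 0.003 m and (z of bolt in the frame of rail above 0.033 m or angle between the y axis of bolt and the y axis of rail, either way round below 0.9 rad)), for 0.2 s.
At the end, for the whole second after the job is handed in: Screen flat, square within 2 degrees, within 3 mm of both stops; T-bolt upright in the stop's slot, its bar under the rail's lips and within 15 degrees of square across the rail, pulled up against the lips by its spring with over 3 N; all at rest (y of screen_left in the frame of fixed_face above -0.003 m and y of screen_right in the frame of stop_face below 0.003 m and angle between the y axis of screen and the y axis of jig, either way round below 0.035 rad and angle between screen's own z axis and vertical below 0.03 rad and horizontal distance between bolt and stop_slot below 0.02 m and z of bolt in the frame of rail between 0.024 and 0.031 m and angle between the y axis of bolt and the x axis of rail, either way round below 0.26 rad and angle between bolt's own z axis and vertical below 0.1 rad and contact force between bolt and rail above 3 N and linear speed of each of bolt, screen below 0.01 m/s); the robot touches nothing.
It fails at once if a bystander (pin, spring clamp, ink jar) is moved more than 25 mm (distance of any of pin, spring_clamp, ink_jar from where it was at the start of the episode above 0.025 m).
It also fails if it takes over 69 s, if anything falls off the work surface, if the arm or the gripper's body presses on something with over 40 N, if the wrist force passes 120 N, or if a joint passes its speed limit or range.

### The arm

A 7-joint arm with a two-finger parallel gripper is mounted at the origin on the work surface; the furniture and walls round the work are solid. World frame = base frame: x ahead of the robot, y to its left, z up, the work surface at z = 0. Lengths are in m, angles in rad, forces in N, time in s.
With the tool pointing down it reaches from about 0.425 to 0.925 m from the base axis. Payload 6.8 kg.
Tool frame: the origin (TCP) lies on the centre line of the jaws, within the pads' length; the fingertips stand 8 mm ahead of it and the grasp point (between the pads) lies 11 mm behind it (bot.tips_ahead is the distance from the TCP to the fingertips, in m); z points along the fingers, y is the line along which they close (so a half turn about z gives the same grasp; the last joint's range is limited). The gripper opens to 85 mm and grips with 20 to 120 N. Pads are 22 mm wide; open, the fingers measure 114 mm over their backs; the gripper's body (76 mm by 85 mm) begins 54 mm behind the grasp point. The pads swing forward as they close: fully open they stand 13 mm farther back than shut.
Start: joints at [1.231, 0.477, 0.022, 1.555, -0.011, 1.109, -0.083], TCP at [0.155, -0.657, 0.239] pointing down, gripper open.
Joint ranges: [-2.96, 2.96], [-0.34, 2.1], [-1.41, 1.46], [0.24, 2.44], [-1.37, 4.51], [0.17, 1.92], [-2.96, 2.96]. Speed limits (rad/s): [2.39, 2.39, 3.14, 3.14, 3.14, 3.14, 3.14].

### API

Orientations are given as a unit quaternion [w, x, y, z].
In Python, from station import bot gives the robot as it stands.
- The arm moves only by the tool send_rows, never from a script. Its argument "deltas" is text: rows parted by semicolons, each of 4 numbers parted by spaces: the shift along the tool's x, y, z in m, then the turn about the tool's z in degrees. In form: x y z spin; .... A call has 1 to 5 rows; each row is the pose to reach, as a shift and turn from the pose commanded when the call began, along the tool's axes at that moment; what a row does not reach only later rows make up. A row lasts 1/10 s, in which the tool goes at most 50 mm and 8.59 degrees, less where a joint would pass 70% of its speed; a pose out of reach is approached as far as the arm can. A call with a gripper value outside its range is refused whole. "claw" is the opening, from 0 (shut) to 1 (fully open), set as the call begins (left out, the last holds). The fingers move at their own pace and stop on an object; "force" is the grip in N (left out, the last holds). Time passes only in rows, so rows that repeat a pose let the fingers close. It gives the time, the measured TCP pose, the force, the opening and the grip force at its end, in the units of the state.
- bot.get_obs(): the state, without advancing time (a new reading comes with each control period).
- bot.read_camera(name): name is "scene" or "top" or "wrist"; returns a dict with "img" (480x640x3 uint8, red, green, blue), "depth" (480x640 float32, m along the optical axis (not along the pixel's ray), 0 where there is no reading), "fx", "fy", "cx", "cy" (pixels), "dist_coeffs" ([k1, k2, p1, p2, k3] as OpenCV has them; the pictures are not rectified), "camera_from_world" (4x4, takes a point from world to camera coordinates). Camera axes: x right, y up, looking along -z (the intrinsics and any distortion apply to the point x, -y, -z); pixel columns grow to the right and rows downward; lengths in m; the calibration is good to about 2 mm. A picture is of the moment at which its call begins.
- bot.hand_in(): hands the job in; it is judged then, once.
Trained networks look in a picture, given as the dict that the camera call returned (one of the last four; its "shot" number tells which), for a name from the list of things; names that differ only in an ending like _2 or _b are one class to them, and where a whole thing is asked for, a point or a joint stands for the part that bears it (a point fixed in the world has none). Each returns a list of dicts, best first, with "confidence" (0 to 1); they miss things now and then, are a little off and sometimes report something else, mostly with a low value. They report only what shows in the picture. A call takes as long as a camera call. They do not tell look-alikes from the thing itself.
- bot.masks_of(picture, query): "mask" (480x640 bool, what is visible of it).
- bot.landmark_of(picture, query): "xyz" ([x, y, z] in m, in world coordinates, good to about 4 mm: a listed point, or the origin of a listed thing).
The state is a dict: "t": time; "q": joint angles; "joint_vel": joint speeds; "joint_torque": joint torques, N m; "eef_pos": TCP position; "tool_rot": TCP orientation; "contact_force": force on the tool from outside, world axes, zero at the start; "torque": the same for the moment, N m; "gripper_width": opening from 0.0 (shut) to 1.0 (fully open); "grasp_force": force on a finger pad.
Only numpy, scipy, OpenCV 4.12 (cv2) and the standard library are available. Lean on these libraries where they do the work, as an engineer would, in place of code of your own. Each camera call takes 0.05 s, during which the arm holds its last target. There are 200 camera calls.

## Working session

There is one attempt and no reset: what is moved stays moved. The work goes in short steps, Python scripts to look and compute and a tool call to move; the robot and the scene stay as the last step left them, time stands still between calls to the robot, and variables do not carry over. Pictures are saved under pics/ and viewed, at most 10 in all, crops included, and the job is handed in when it is done.

Besides the shell and the picture viewer there is one more tool, called after "Request:" by a JSON object that holds its "name" and its "arguments". send_rows: Moves the arm, as the interface text tells. Its arguments: {"type":"object","properties":{"deltas":{"type":"string"},"claw":{"type":"number"},"force":{"type":"number"}},"required":["deltas"]}

```bash
mkdir -p pics; cat > h.py <<'E'
import numpy as np, cv2
from station import bot
def save(p,n): cv2.imwrite('pics/'+n,p['img'][:,:,::-1])
def lm(p,names):
    for n in names:
        r=bot.landmark_of(p,n)
        print(n,[(np.round(d['xyz'],4).tolist(),round(d['confidence'],2)) for d in r[:3]])
E
python3 - <<'E'
from h import *
o=bot.get_obs(); print(o['t'],o['eef_pos'],o['tool_rot'],o['gripper_width'],bot.tips_ahead)
N=['jig','stop_slot','stop_post','stop_face','fixed_face','screen','screen_left','screen_right','rest','bolt','bolt_handle','bolt_collar','pin','spring_clamp','ink_jar']
ims=[]
for c in ['top','scene']:
    p=bot.read_camera(c); print(c, p['camera_from_world'].round(3).tolist()); save(p,c+'0.png'); lm(p,N)
print(bot.get_obs()['t'])
E
```

```text
0.0 [ 0.15495134 -0.6563715   0.23831753] [-9.15609017e-04  9.93288400e-01  1.15660245e-01 -1.56262998e-04] 1.0008264139527587 0.008
top [[-0.005, -1.0, -0.009, 0.121], [0.991, -0.006, 0.132, -0.444], [-0.132, -0.008, 0.991, -1.234], [0.0, 0.0, 0.0, 1.0]]
jig [([0.4651, 0.0256, -0.0003], 0.65)]
stop_slot [([0.5276, -0.0763, 0.0555], 0.56)]
stop_post [([0.5175, -0.1348, 0.076], 0.69)]
stop_face []
fixed_face [([0.4601, 0.2152, 0.0256], 0.68), ([0.5381, 0.3872, 0.0435], 0.56)]
screen [([0.438, 0.1128, 0.0103], 0.7)]
screen_left [([0.4482, 0.2031, 0.0193], 0.84), ([0.4364, 0.1116, 0.0101], 0.63)]
screen_right [([0.4277, 0.0242, 0.0202], 0.8)]
rest [([0.4994, 0.3793, 0.0002], 0.83)]
bolt [([0.5324, 0.39, 0.0175], 0.76), ([0.3477, 0.423, -0.0003], 0.69)]
bolt_handle [([0.5364, 0.3889, 0.1021], 0.97), ([0.3473, 0.4248, 0.0852], 0.59)]
bolt_collar [([0.3504, 0.4311, 0.0276], 0.56), ([0.5375, 0.3878, 0.0445], 0.41)]
pin [([0.4669, 0.3657, 0.0223], 0.53)]
spring_clamp [([0.403, -0.1249, 0.0134], 0.67)]
ink_jar [([0.3217, 0.3013, 0.0008], 0.88)]
scene [[-0.644, -0.765, -0.015, 0.392], [0.381, -0.338, 0.861, -0.223], [-0.663, 0.549, 0.509, -0.833], [0.0, 0.0, 0.0, 1.0]]
jig [([0.464, 0.0227, -0.0005], 0.73)]
stop_slot [([0.524, -0.079, 0.0609], 0.71)]
stop_post [([0.5176, -0.1364, 0.0811], 0.83)]
stop_face [([0.44, -0.0117, 0.023], 0.56)]
fixed_face [([0.4567, 0.2133, 0.0213], 0.85)]
screen [([0.4396, 0.1138, 0.0111], 0.67)]
screen_left [([0.447, 0.2078, 0.0212], 0.58)]
screen_right [([0.4298, 0.0228, 0.0232], 0.74)]
rest [([0.5033, 0.3792, -0.0019], 0.79)]
bolt [([0.3475, 0.429, -0.0027], 0.89), ([0.5395, 0.3947, 0.0161], 0.84)]
bolt_handle [([0.5399, 0.3859, 0.0995], 0.95), ([0.348, 0.4317, 0.0828], 0.6)]
bolt_collar [([0.5358, 0.3885, 0.0398], 0.73)]
pin [([0.4667, 0.3643, 0.013], 0.93)]
spring_clamp [([0.4018, -0.127, 0.0166], 0.58)]
ink_jar [([0.3219, 0.2976, 0.0031], 0.83), ([0.5172, -0.1309, 0.0779], 0.35)]
1.6
```

View pics/top0.png

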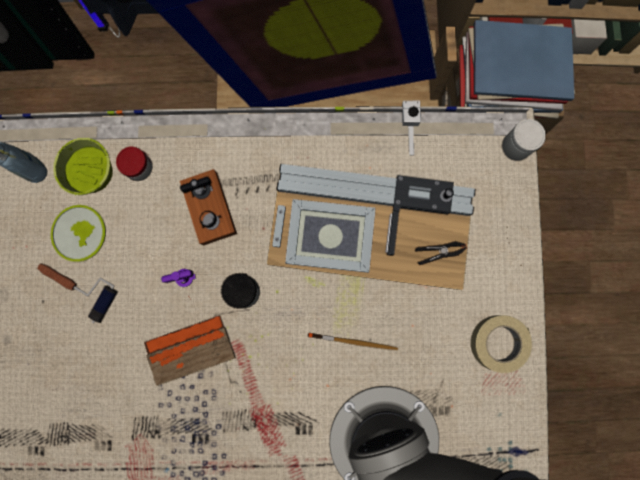

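View pics/scene0.png

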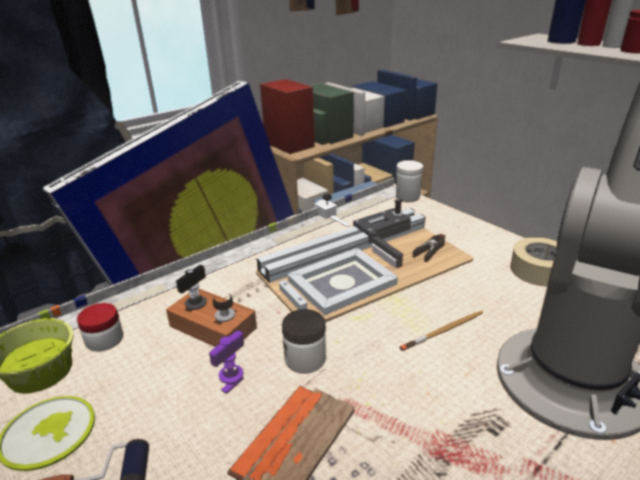

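The top view shows the stop plate at about (425,193), its post at (447,195), the screen at (332,236) and the fixed stop at (279,226). The rest is at (208,207). The black T-bolt with the bar handle stands at (196,185), and the purple look-alike is at (180,278). Next I measure the angles.

```bash
cat >> h.py <<'E'
def toplane(p,uv,z):
    K=np.array([[p['fx'],0,p['cx']],[0,p['fy'],p['cy']],[0,0,1.]])
    n=cv2.undistortPoints(np.float64(uv).reshape(-1,1,2),K,np.array(p['dist_coeffs'],float)).reshape(-1,2)
    T=p['camera_from_world'];R=T[:3,:3];c=-R.T@T[:3,3]
    d=np.c_[n[:,0],-n[:,1],-np.ones(len(n))]@R
    return c+d*((z-c[2])/d[:,2])[:,None]
def rect(p,q,z,i=0):
    for m in bot.masks_of(p,q)[:2]:
        v,u=np.nonzero(m['mask'])
        if len(u)<5: continue
        w=toplane(p,np.c_[u,v],z)[:,:2].astype(np.float32)
        (c,s,a)=cv2.minAreaRect(w*1000); print(q,round(m['confidence'],2),np.round(c,1),np.round(s,1),'ang',round(a,2))
E
python3 - <<'E'
from h import *
p=bot.read_camera('top')
for q,z in [('rail',.045),('jig',.012),('rest',.042),('bolt_handle',.113),('screen',.032),('stop',.0575),('spring_clamp',.02)]: rect(p,q,z)
E
```

```text
rail 0.7 [536.   11.9] [427.3  66.4] ang 82.04
jig 0.81 [464.8  18.3] [439.3 237.7] ang 82.42
rest 0.92 [500.3 373.4] [153.3  85.9] ang 18.89
rest 0.18 [542.7 401.6] [46.5 68.1] ang 1.41
bolt_handle 0.9 [344.6 416. ] [65.3 34.1] ang 89.9
bolt_handle 0.87 [523.7 381.6] [44.3 67.8] ang 13.59
screen 0.93 [439.1 110.5] [179.7 141.1] ang 83.65
stop 0.68 [471.1 -77.5] [124.5 179. ] ang 78.64
spring_clamp 0.91 [ 404.6 -128.9] [ 39.4 110.4] ang 10.79
spring_clamp 0.53 [440.4 110.7] [182.1 144.3] ang 83.76
```

Request:
{"name": "send_rows", "arguments": {"deltas": "0.01 -0.05 0 4; 0.03 -0.1 0 8; 0.05 -0.15 0 12; 0.08 -0.19 0 16; 0.11 -0.23 0 20"}}

```text
t: 2.5
eef_pos: [0.2059, -0.4138, 0.2395]
tool_rot: [0.0, 0.998, -0.061, 0.0]
contact_force: [1.6, 0.6, -0.1]
gripper_width: 1.001
grasp_force: 0.0
```

Request:
{"name": "send_rows", "arguments": {"deltas": "0.03 -0.035 0 1; 0.06 -0.07 0 1; 0.09 -0.105 0 1; 0.12 -0.14 0 1; 0.15 -0.175 0 1"}}

```text
t: 3.0
eef_pos: [0.3766, -0.258, 0.2398]
tool_rot: [0.0, 0.998, -0.067, 0.0]
contact_force: [-0.2, -1.2, -0.0]
gripper_width: 1.002
grasp_force: 0.0
```

Request:
{"name": "send_rows", "arguments": {"deltas": "0.03 -0.035 0 0; 0.06 -0.07 0 0; 0.09 -0.105 0 0; 0.12 -0.135 0 0; 0.12 -0.135 0 0"}}

```text
t: 3.5
eef_pos: [0.5168, -0.1362, 0.2398]
tool_rot: [-0.001, 0.998, -0.063, 0.002]
contact_force: [-0.5, -0.9, 0.5]
gripper_width: 1.001
grasp_force: 0.0
```

```bash
python3 - <<'E'
from h import *
p=bot.read_camera('wrist'); save(p,'w1.png')
o=bot.get_obs(); print(o['t'],o['eef_pos'].round(4),o['tool_rot'].round(4),o['q'].round(3))
lm(p,['stop_slot','stop_post','stop_face','screen_right','spring_clamp','screen','jig'])
E
```

```text
3.55 [ 0.5144 -0.139   0.2393] [-6.000e-04  9.979e-01 -6.480e-02  5.000e-04] [ 0.425  0.264 -0.329  1.877  0.098  1.015 -1.646]
stop_slot [([0.5245, -0.08, 0.0588], 0.96)]
stop_post [([0.5179, -0.1337, 0.08], 0.9)]
stop_face [([0.444, -0.0102, 0.0234], 0.72)]
screen_right [([0.4248, 0.0203, 0.0215], 0.76)]
spring_clamp [([0.3988, -0.1266, 0.0108], 0.79)]
screen [([0.4411, 0.1068, 0.0065], 0.65)]
jig [([0.4635, 0.025, 0.004], 0.58)]
```

View pics/w1.png

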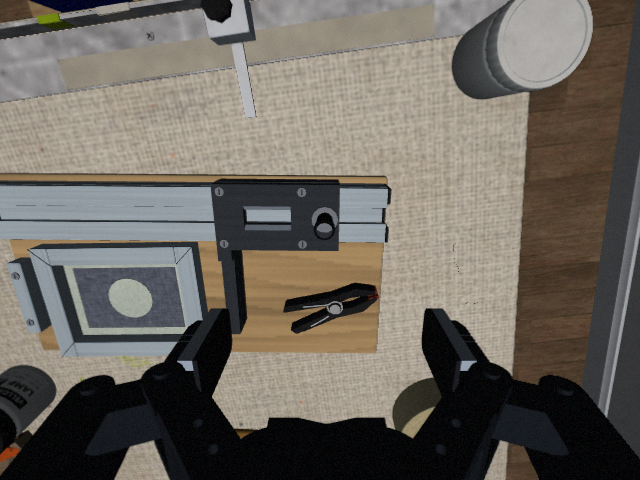

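The wrist view shows the post at (325,222), the stop's slot at (268,216), the blade at (233,290) and the clamp at (330,308), which agrees with the landmarks. I go down and grip the post.

Request:
{"name": "send_rows", "arguments": {"deltas": "0.003 -0.005 0.045 0; 0.003 -0.005 0.09 0; 0.003 -0.005 0.13 0; 0.003 -0.005 0.165 0; 0.003 -0.005 0.165 0"}}

```text
t: 4.4
eef_pos: [0.5123, -0.1372, 0.0704]
tool_rot: [-0.0, 0.998, -0.068, -0.004]
contact_force: [-0.5, -0.5, -0.7]
gripper_width: 1.001
grasp_force: 0.0
```

Request:
{"name": "send_rows", "arguments": {"deltas": "0 0 0 0; 0 0 0 0; 0 0 0 0; 0 0 0 0; 0 0 0 0", "claw": 0.1, "force": 25}}

```text
t: 4.9
eef_pos: [0.5171, -0.1369, 0.0756]
tool_rot: [-0.0, 0.998, -0.067, 0.001]
contact_force: [-0.1, 2.8, 7.7]
gripper_width: 0.201
grasp_force: 24.2
```

Request:
{"name": "send_rows", "arguments": {"deltas": "0 -0.006 0 0; 0 -0.012 0 0; 0 -0.018 0 0; 0 -0.024 0 0; 0 -0.03 0 0"}}

```text
t: 5.4
eef_pos: [0.5209, -0.1087, 0.0756]
tool_rot: [0.001, 0.998, -0.068, 0.001]
contact_force: [-2.0, -3.5, 8.5]
gripper_width: 0.201
grasp_force: 24.2
```

Request:
{"name": "send_rows", "arguments": {"deltas": "0 -0.002 0 0; 0 -0.004 0 0; 0 -0.006 0 0; 0 -0.008 0 0; 0 -0.01 0 0"}}

```text
t: 5.9
eef_pos: [0.5221, -0.0998, 0.0756]
tool_rot: [0.001, 0.998, -0.068, 0.001]
contact_force: [-1.3, -5.3, 8.7]
gripper_width: 0.202
grasp_force: 24.3
```

```bash
python3 - <<'E'
from h import *
for c in ['top','scene']:
    p=bot.read_camera(c)
    lm(p,['stop_slot','stop_post','stop_face','screen_right','screen_left','fixed_face'])
o=bot.get_obs(); print(o['t'],o['eef_pos'].round(4),o['contact_force'].round(2),o['q'].round(3))
E
```

```text
stop_slot [([0.5295, -0.0458, 0.0574], 0.55)]
stop_post [([0.5223, -0.0989, 0.0789], 0.83)]
stop_face [([0.4476, 0.0206, 0.0226], 0.67)]
screen_right [([0.4249, 0.0269, 0.0221], 0.81), ([0.4661, 0.3691, 0.0194], 0.29)]
screen_left [([0.4522, 0.2037, 0.0194], 0.81)]
fixed_face []
stop_slot [([0.5272, -0.0438, 0.0593], 0.94)]
stop_post [([0.5221, -0.1011, 0.0785], 0.8), ([0.4434, 0.0248, 0.0208], 0.55)]
stop_face [([0.4474, 0.0238, 0.0217], 0.77)]
screen_right []
screen_left [([0.4488, 0.2075, 0.0229], 0.97)]
fixed_face [([0.4593, 0.214, 0.0235], 0.94)]
6.6 [ 0.5222 -0.0994  0.0756] [-2.33 -4.64  8.52] [ 0.301  0.48  -0.289  2.015  0.216  0.674 -1.833]
```

Request:
{"name": "send_rows", "arguments": {"deltas": "0 -0.001 0 0; 0 -0.002 0 0; 0 -0.003 0 0; 0 -0.004 0 0; 0 -0.005 0 0"}}

```text
t: 7.1
eef_pos: [0.5227, -0.095, 0.0756]
tool_rot: [0.001, 0.998, -0.068, 0.001]
contact_force: [-2.3, -5.4, 7.3]
gripper_width: 0.2
grasp_force: 24.3
```

Request:
{"name": "send_rows", "arguments": {"deltas": "0 -0.001 0 0; 0 -0.002 0 0; 0 -0.003 0 0; 0 -0.003 0 0; 0 -0.003 0 0"}}

```text
t: 7.6
eef_pos: [0.5232, -0.0918, 0.0756]
tool_rot: [0.001, 0.998, -0.068, 0.001]
contact_force: [-2.6, -3.6, 7.6]
gripper_width: 0.195
grasp_force: 24.3
```

Request:
{"name": "send_rows", "arguments": {"deltas": "0 -0.001 0 0; 0 -0.002 0 0; 0 -0.003 0 0; 0 -0.004 0 0; 0 -0.004 0 0"}}

```text
t: 8.1
eef_pos: [0.5237, -0.0878, 0.0756]
tool_rot: [0.001, 0.998, -0.068, 0.001]
contact_force: [-1.9, -4.5, 9.1]
gripper_width: 0.199
grasp_force: 24.3
```

Request:
{"name": "send_rows", "arguments": {"deltas": "0 -0.001 0 0; 0 -0.002 0 0; 0 -0.003 0 0; 0 -0.003 0 0; 0 -0.003 0 0"}}

```text
t: 8.6
eef_pos: [0.5238, -0.0874, 0.0756]
tool_rot: [0.003, 0.998, -0.069, 0.001]
contact_force: [-1.0, -10.8, 8.3]
gripper_width: 0.202
grasp_force: 24.5
```

Request:
{"name": "send_rows", "arguments": {"deltas": "0 -0.001 0 0; 0 -0.002 0 0; 0 -0.003 0 0; 0 -0.003 0 0; 0 -0.003 0 0"}}

```text
t: 9.1
eef_pos: [0.5238, -0.0872, 0.0756]
tool_rot: [0.004, 0.998, -0.07, 0.0]
contact_force: [-3.3, -17.4, 9.5]
gripper_width: 0.203
grasp_force: 24.9
```

```bash
python3 - <<'E'
from h import *
o=bot.get_obs(); print(o['t'],o['eef_pos'].round(4),o['contact_force'].round(2),o['q'].round(3))
for c in ['top','scene','wrist']:
    p=bot.read_camera(c)
    if c!='wrist':
        im=p['img']; a=im[150:300,250:480] if c=='top' else im[210:330,250:440]
        cv2.imwrite(f'pics/{c}1.png',cv2.resize(a,None,fx=3,fy=3,interpolation=2)[:,:,::-1])
    lm(p,['stop_slot','stop_post','stop_face','screen_right','screen_left','fixed_face'])
    if c=='top': rect(p,'screen',.032);rect(p,'rail',.045)
E
```

```text
9.1 [ 0.5238 -0.0872  0.0756] [ -3.31 -17.44   9.54] [ 0.271  0.479 -0.285  2.016  0.222  0.675 -1.868]
stop_slot [([0.5329, -0.0291, 0.056], 0.79)]
stop_post [([0.5273, -0.088, 0.0762], 0.93), ([0.5373, 0.3919, 0.1003], 0.38)]
stop_face [([0.4473, 0.0344, 0.0205], 0.64)]
screen_right [([0.3212, 0.2986, 0.0006], 0.61), ([0.4303, 0.0348, 0.0216], 0.6)]
screen_left [([0.4553, 0.2174, 0.0205], 0.86)]
fixed_face [([0.4601, 0.2156, 0.0203], 0.82)]
screen 0.61 [442.8 124.6] [180.2 141.3] ang 82.49
rail 0.58 [536.8  29. ] [395.8  65.6] ang 81.75
stop_slot [([0.532, -0.0308, 0.06], 0.78)]
stop_post [([0.5232, -0.0907, 0.0799], 0.7), ([0.4044, -0.1292, 0.017], 0.17)]
stop_face [([0.4462, 0.0369, 0.0238], 0.9), ([0.5404, 0.3902, 0.0994], 0.58)]
screen_right [([0.4296, 0.0397, 0.0243], 0.8), ([0.4631, 0.0224, 0.0004], 0.39)]
screen_left [([0.4546, 0.2199, 0.0193], 0.86)]
fixed_face []
stop_slot [([0.5329, -0.0301, 0.0594], 0.78)]
stop_post [([0.5254, -0.0873, 0.079], 0.88)]
stop_face []
screen_right []
screen_left []
fixed_face []
```

View pics/top1.png

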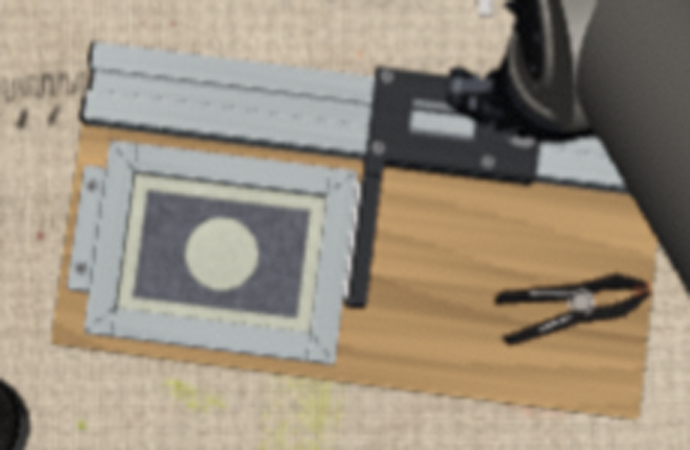

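The screen now sits flush between the fixed stop at (95,225) and the blade at (360,235) in the crop, and it is square. I relax the push, release the post and lift.

Request:
{"name": "send_rows", "arguments": {"deltas": "0 0.003 0 0; 0 0.005 0 0; 0 0.005 0 0"}}

```text
t: 10.55
eef_pos: [0.5238, -0.0875, 0.0756]
tool_rot: [0.001, 0.998, -0.069, 0.001]
contact_force: [-1.4, -6.2, 8.3]
gripper_width: 0.199
grasp_force: 24.5
```

Request:
{"name": "send_rows", "arguments": {"deltas": "0 0 0 0; 0 0 0 0; 0 0 0 0; 0 0 0 0", "claw": 0.6}}

```text
t: 10.95
eef_pos: [0.5232, -0.0842, 0.0742]
tool_rot: [-0.0, 0.998, -0.067, -0.0]
contact_force: [1.0, -0.0, -0.2]
gripper_width: 0.599
grasp_force: 0.0
```

Request:
{"name": "send_rows", "arguments": {"deltas": "0 0 -0.03 0; 0 0 -0.07 0; 0 0 -0.11 0; 0 0 -0.14 -6; 0 0 -0.16 -14"}}

```text
t: 11.45
eef_pos: [0.524, -0.0843, 0.2369]
tool_rot: [0.0, 0.998, 0.057, 0.001]
contact_force: [0.8, 0.0, -0.0]
gripper_width: 0.599
grasp_force: 0.0
```

```bash
python3 - <<'E'
from h import *
o=bot.get_obs(); print(o['t'],o['eef_pos'].round(4),o['tool_rot'].round(4),o['contact_force'].round(2),o['q'].round(3))
for c in ['top','wrist']:
    p=bot.read_camera(c)
    lm(p,['stop_slot','stop_post','stop_face','screen_right','bolt_handle','rest','pin'])
    if c=='top':
        rect(p,'screen',.032);rect(p,'rail',.045)
E
```

```text
11.45 [ 0.524  -0.0843  0.2369] [3.000e-04 9.984e-01 5.740e-02 1.500e-03] [ 0.84  0.01 -0.03] [ 0.369  0.269 -0.388  1.883  0.12   1.009 -1.526]
stop_slot [([0.5305, -0.031, 0.0568], 0.92)]
stop_post [([0.5239, -0.0863, 0.0733], 0.81)]
stop_face [([0.4495, 0.0352, 0.0212], 0.75)]
screen_right [([0.4271, 0.0364, 0.0228], 0.9)]
bolt_handle [([0.349, 0.4266, 0.0835], 0.91), ([0.5379, 0.3901, 0.0954], 0.71)]
rest [([0.5023, 0.3776, -0.0004], 0.65)]
pin [([0.4681, 0.3675, 0.0155], 0.75)]
screen 0.88 [443.1 124.9] [180.  140.8] ang 82.58
rail 0.86 [535.5  13.9] [424.8  64.1] ang 82.32
stop_slot [([0.5338, -0.0291, 0.0567], 0.67)]
stop_post [([0.5249, -0.0861, 0.0778], 0.88)]
stop_face [([0.4473, 0.0368, 0.0205], 0.93)]
screen_right [([0.4286, 0.0369, 0.02], 0.96)]
bolt_handle [([0.5331, -0.0311, 0.0566], 0.42)]
rest []
pin []
```

Request:
{"name": "send_rows", "arguments": {"deltas": "0.006 -0.045 0 -8; 0.013 -0.09 0 -16; 0.02 -0.14 0 -24; 0.027 -0.19 0 -32; 0.034 -0.235 0 -40"}}

```text
t: 12.85
eef_pos: [0.5312, 0.155, 0.2347]
tool_rot: [0.0, 0.918, 0.396, 0.0]
contact_force: [0.8, -0.4, 0.7]
gripper_width: 0.6
grasp_force: 0.0
```

Request:
{"name": "send_rows", "arguments": {"deltas": "0.035 -0.03 0 -8; 0.07 -0.06 0 -16; 0.105 -0.09 0 -24; 0.14 -0.12 0 -32; 0.165 -0.142 0 -40"}}

```text
t: 13.35
eef_pos: [0.5421, 0.3734, 0.2344]
tool_rot: [-0.001, 0.727, 0.687, 0.0]
contact_force: [1.1, -0.7, 1.1]
gripper_width: 0.601
grasp_force: 0.0
```

Request:
{"name": "send_rows", "arguments": {"deltas": "0 0 0 -8; 0 0 0 -16; 0 0 0 -22; 0 0 0 -22"}}

```text
t: 13.75
eef_pos: [0.5429, 0.3699, 0.234]
tool_rot: [-0.0, 0.586, 0.811, -0.0]
contact_force: [-0.0, 0.4, -0.7]
gripper_width: 0.603
grasp_force: 0.0
```

```bash
python3 - <<'E'
from h import *
o=bot.get_obs(); r=o['tool_rot'];print(o['t'],o['eef_pos'].round(4),r.round(4),'yaw',np.degrees(2*np.arctan2(r[2],r[1])),o['q'].round(3))
p=bot.read_camera('wrist'); save(p,'w2.png')
lm(p,['bolt_handle','rest','pin','bolt_collar','bolt'])
rect(p,'bolt_handle',.11);rect(p,'rest',.042)
E
```

```text
13.75 [0.5429 0.3699 0.234 ] [-2.000e-04  5.856e-01  8.106e-01 -2.000e-04] yaw 108.30960027926824 [-0.127  0.586 -0.833  1.564  0.455  1.197 -0.727]
bolt_handle [([0.5359, 0.3861, 0.0986], 0.76), ([0.3518, 0.425, 0.0835], 0.66)]
rest []
pin [([0.4656, 0.3641, 0.0149], 0.81)]
bolt_collar [([0.3484, 0.428, 0.0242], 0.93), ([0.535, 0.3871, 0.0431], 0.7)]
bolt [([0.5379, 0.3836, 0.0178], 0.69), ([0.3506, 0.4269, 0.0005], 0.66), ([0.4667, 0.3671, 0.0133], 0.17)]
bolt_handle 0.97 [535.  389.7] [31.6 65.7] ang 4.92
bolt_handle 0.96 [375.5 432.4] [55.9 57.6] ang 18.24
rest 0.61 [502.8 378.2] [147.3  84.1] ang 18.8
```

View pics/w2.png

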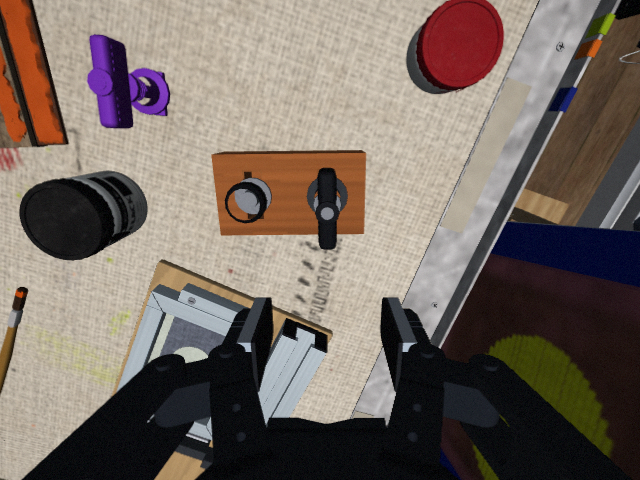

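The wrist view shows the black T-bolt's handle upright at (327,208), along the tool's x, with the pin at (247,200). I descend and grip the handle.

Request:
{"name": "send_rows", "arguments": {"deltas": "0.019 0 0.04 -0.5; 0.019 0 0.08 -0.5; 0.019 0 0.12 -0.5; 0.019 0 0.146 -0.5; 0.019 0 0.146 -0.5", "claw": 0.5}}

```text
t: 14.65
eef_pos: [0.5349, 0.3859, 0.0842]
tool_rot: [-0.001, 0.582, 0.813, -0.004]
contact_force: [-0.2, 0.1, -0.0]
gripper_width: 0.498
grasp_force: 0.0
```

Request:
{"name": "send_rows", "arguments": {"deltas": "0 0 0 0; 0 0 0 0; 0 0 0 0; 0 0 0 0; 0 0 0 0", "claw": 0, "force": 60}}

```text
t: 15.15
eef_pos: [0.5374, 0.389, 0.0898]
tool_rot: [0.0, 0.582, 0.813, 0.001]
contact_force: [-0.5, 0.5, 2.3]
gripper_width: 0.222
grasp_force: 59.1
```

Request:
{"name": "send_rows", "arguments": {"deltas": "0 0 0 0; 0 0 0 0"}}

```text
t: 15.35
eef_pos: [0.5374, 0.3889, 0.0891]
tool_rot: [0.0, 0.582, 0.813, 0.001]
contact_force: [-0.3, 2.5, 3.7]
gripper_width: 0.218
grasp_force: 59.2
```

```bash
python3 - <<'E'
from h import *
o=bot.get_obs(); r=o['tool_rot'];print(o['t'],o['eef_pos'].round(4),'yaw',np.degrees(2*np.arctan2(r[2],r[1])),o['gripper_width'],o['grasp_force'],o['contact_force'])
p=bot.read_camera('wrist'); a=p['img'][140:480,160:500]; cv2.imwrite('pics/w3.png',cv2.resize(a,None,fx=1.7,fy=1.7,interpolation=2)[:,:,::-1])
E
```

```text
15.35 [0.5374 0.3889 0.0891] yaw 108.77968628036784 0.2180649501601166 59.16708290576935 [-0.29322239  2.52285645  3.66276972]
```

View pics/w3.png

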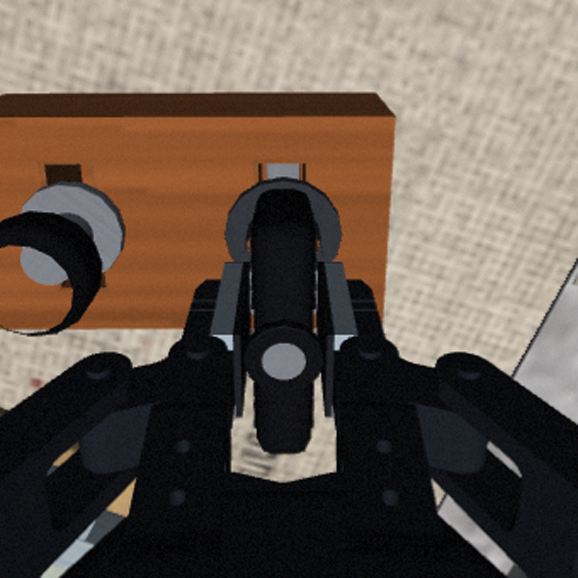

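The view shows the pads astride the round hub at (283,362) on the handle, with the handle in line with them. I lift.

Request:
{"name": "send_rows", "arguments": {"deltas": "0 0 -0.01 0; 0 0 -0.03 0; 0 0 -0.06 0; 0 0 -0.09 0; 0 0 -0.1 0", "force": 80}}

```text
t: 15.9
eef_pos: [0.5375, 0.3892, 0.1925]
tool_rot: [0.001, 0.582, 0.813, 0.002]
contact_force: [0.3, 0.4, -1.8]
gripper_width: 0.199
grasp_force: 78.6
```

Request:
{"name": "send_rows", "arguments": {"deltas": "-0.02 -0.007 0 0; -0.055 -0.02 0 0; -0.095 -0.034 0 0; -0.135 -0.048 0 0; -0.175 -0.062 0 0"}}

```text
t: 16.4
eef_pos: [0.5336, 0.2003, 0.1878]
tool_rot: [-0.0, 0.582, 0.813, -0.001]
contact_force: [-0.1, -0.3, -1.3]
gripper_width: 0.202
grasp_force: 78.6
```

Request:
{"name": "send_rows", "arguments": {"deltas": "-0.04 -0.014 0 5; -0.08 -0.028 0 10; -0.12 -0.042 0 15; -0.16 -0.056 0 20; -0.19 -0.067 0 26.6"}}

```text
t: 16.9
eef_pos: [0.531, -0.0025, 0.1879]
tool_rot: [-0.0, 0.756, 0.655, -0.001]
contact_force: [0.4, -0.2, -1.5]
gripper_width: 0.201
grasp_force: 78.6
```

```bash
python3 - <<'E'
from h import *
for c in ['wrist','top','scene']:
    p=bot.read_camera(c)
    if c=='wrist': save(p,'w4.png')
    lm(p,['bolt','bolt_collar','bolt_handle','stop_slot','stop_post'])
o=bot.get_obs(); r=o['tool_rot'];print(o['t'],o['eef_pos'].round(4),'yaw',np.degrees(2*np.arctan2(r[2],r[1])),r.round(4),o['gripper_width'],o['grasp_force'],o['contact_force'],o['q'].round(3))
E
```

```text
bolt [([0.4441, 0.1194, 0.0121], 0.23)]
bolt_collar [([0.5336, -0.0036, 0.1942], 0.67)]
bolt_handle [([0.5328, -0.0057, 0.1943], 0.87)]
stop_slot [([0.4253, 0.0357, 0.0221], 0.37)]
stop_post []
bolt [([0.3485, 0.4274, 0.0006], 0.73), ([0.5306, 0.0046, 0.1169], 0.42)]
bolt_collar [([0.5379, 0.0024, 0.1427], 0.55), ([0.3524, 0.4303, 0.0283], 0.45), ([0.5242, -0.0878, 0.078], 0.28)]
bolt_handle [([0.3481, 0.4259, 0.0877], 0.92), ([0.5343, 0.0031, 0.1975], 0.65)]
stop_slot [([0.5338, -0.0294, 0.0585], 0.86)]
stop_post [([0.5236, -0.0886, 0.0773], 0.74), ([0.5282, 0.0032, 0.1185], 0.65)]
bolt [([0.3478, 0.4291, -0.0038], 0.82)]
bolt_collar [([0.5342, 0.0074, 0.137], 0.67), ([0.3504, 0.4314, 0.0191], 0.65)]
bolt_handle [([0.348, 0.4301, 0.0837], 0.61), ([0.4012, -0.1277, 0.0169], 0.31)]
stop_slot [([0.5281, -0.0327, 0.061], 0.79), ([0.5221, -0.0873, 0.0791], 0.68)]
stop_post [([0.5218, -0.089, 0.0771], 0.69)]
17.8 [0.5322 0.0011 0.1883] yaw 82.18737513826818 [ 0.      0.7536  0.6573 -0.    ] 0.20372999790841997 78.56424450874329 [-0.66742644  1.11117098 -2.35375894] [ 0.482  0.396 -0.743  1.91   0.324  0.959 -0.548]
```

View pics/w4.png

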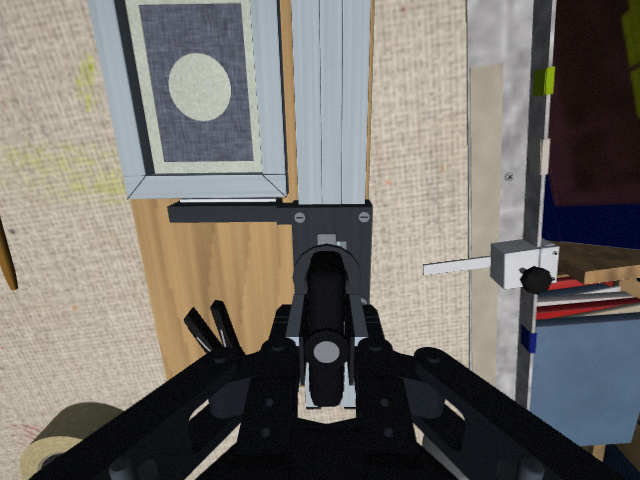

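The wrist view shows the bolt held upright. Its light hub disc is at (326,351), its handle is in line with the tool's x, and the stop slot is at (327,240).

```bash
python3 - <<'E'
from h import *
p=bot.read_camera('wrist'); o=bot.get_obs()
g=cv2.cvtColor(p['img'],cv2.COLOR_RGB2GRAY)
m=np.zeros_like(g); m[330:372,305:348]=(g[330:372,305:348]>90)
n,l,s,c=cv2.connectedComponentsWithStats(m); 
for i in range(1,n):
    if s[i,4]>100: print(s[i],c[i], [ (z,(toplane(p,[c[i]],z)[0]-o['eef_pos']).round(4)) for z in (.2117,.2137)], 'depth',np.median(p['depth'][l==i]))
u,v=326,351
d=p['depth'][345:356,320:332]; zc=float(np.median(d)); T=p['camera_from_world']
K=np.array([[p['fx'],0,p['cx']],[0,p['fy'],p['cy']],[0,0,1.]])
q=cv2.undistortPoints(np.float64([[[u,v]]]),K,np.array(p['dist_coeffs'],float)).ravel()
X=np.linalg.inv(T)@np.r_[q[0]*zc,-q[1]*zc,-zc,1]; print('hub depth xyz',X.round(4),o['eef_pos'].round(4))
t=np.radians(82.2);A=np.array([[np.cos(t),np.sin(t)],[np.sin(t),-np.cos(t)]])
print('hub in tool xy',A@(X[:2]-o['eef_pos'][:2])); print('slot move tool xy',A@(np.array([.5318,-.0318])-o['eef_pos'][:2]), o['eef_pos'])
E
```

```text
[314 341  25  22 428] [326.14953271 351.78271028] [(0.2117, array([ 0.001 , -0.0018,  0.0234])), (0.2137, array([ 0.0012, -0.0003,  0.0254]))] depth 0.13034138
hub depth xyz [0.5334 0.0015 0.2142 1.    ] [0.5321 0.001  0.1883]
hub in tool xy [0.00058882 0.00115184]
slot move tool xy [-0.03258253  0.00411397] [0.53214604 0.0010394  0.18829883]
```

Request:
{"name": "send_rows", "arguments": {"deltas": "-0.018 0.002 0 0; -0.033 0.0035 0 0; -0.033 0.0035 0.025 0; -0.033 0.0035 0.048 0; -0.033 0.0035 0.048 0"}}

```text
t: 18.35
eef_pos: [0.5289, -0.0326, 0.1378]
tool_rot: [-0.002, 0.754, 0.657, -0.002]
contact_force: [-0.5, 0.1, -1.4]
gripper_width: 0.201
grasp_force: 78.6
```

```bash
python3 - <<'E'
from h import *
o=bot.get_obs(); r=o['tool_rot'];print(o['t'],o['eef_pos'].round(4),'yaw',np.degrees(2*np.arctan2(r[2],r[1])),o['contact_force'])
p=bot.read_camera('scene'); lm(p,['bolt','bolt_collar','stop_slot'])
im=p['img'][170:270,330:450]; cv2.imwrite('pics/s2.png',cv2.resize(im,None,fx=6,fy=6,interpolation=2)[:,:,::-1])
o=bot.get_obs(); print(o['eef_pos'].round(4))
E
```

```text
18.35 [ 0.5289 -0.0326  0.1378] yaw 82.16389649071441 [-0.46891947  0.07481472 -1.38850276]
bolt [([0.3463, 0.4284, -0.0049], 0.75), ([0.5319, -0.0301, 0.0646], 0.6), ([0.5313, -0.0298, 0.0886], 0.43)]
bolt_collar [([0.3501, 0.4309, 0.021], 0.74), ([0.5302, -0.0314, 0.0887], 0.48)]
stop_slot [([0.5313, -0.0312, 0.0605], 0.69), ([0.3207, 0.3023, -0.0002], 0.69)]
[ 0.532  -0.0318  0.1415]
```

View pics/s2.png

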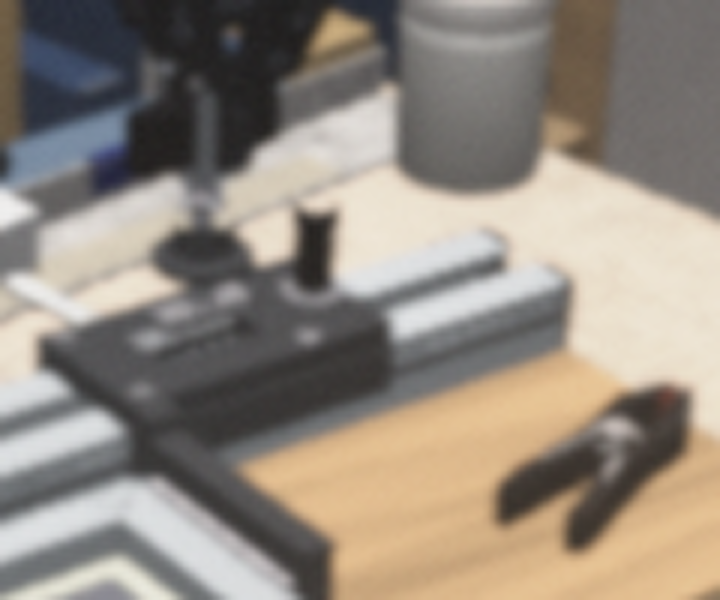

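The scene crop shows the toggle bar at (190,325) just above the slot and in line with it. I lower it.

Request:
{"name": "send_rows", "arguments": {"deltas": "0 0 0.005 0; 0 0 0.01 0; 0 0 0.015 0; 0 0 0.02 0; 0 0 0.02 0"}}

```text
t: 19.05
eef_pos: [0.5305, -0.0322, 0.1194]
tool_rot: [-0.001, 0.754, 0.657, -0.001]
contact_force: [-0.5, -0.1, -1.7]
gripper_width: 0.204
grasp_force: 78.6
```

Request:
{"name": "send_rows", "arguments": {"deltas": "0 0 0.004 0; 0 0 0.008 0; 0 0 0.012 0; 0 0 0.012 0; 0 0 0.012 0"}}

```text
t: 19.55
eef_pos: [0.5311, -0.0321, 0.1082]
tool_rot: [-0.0, 0.754, 0.657, -0.0]
contact_force: [0.2, 0.7, -2.6]
gripper_width: 0.2
grasp_force: 78.6
```

Request:
{"name": "send_rows", "arguments": {"deltas": "0 0 0.004 0; 0 0 0.008 0; 0 0 0.012 0; 0 0 0.014 0; 0 0 0.014 0"}}

```text
t: 20.05
eef_pos: [0.5318, -0.032, 0.095]
tool_rot: [0.001, 0.754, 0.657, 0.0]
contact_force: [-1.8, 0.3, 8.9]
gripper_width: 0.204
grasp_force: 81.1
```

Request:
{"name": "send_rows", "arguments": {"deltas": "0 0 0 -8; 0 0 0 -16; 0 0 0 -24; 0 0 0 -32; 0 0 0 -40"}}

```text
t: 20.55
eef_pos: [0.533, -0.0318, 0.0956]
tool_rot: [0.002, 0.481, 0.877, 0.001]
contact_force: [-0.0, 0.2, 8.9]
gripper_width: 0.203
grasp_force: 81.0
```

Request:
{"name": "send_rows", "arguments": {"deltas": "0 0 0 -8; 0 0 0 -16; 0 0 0 -24; 0 0 0 -32; 0 0 0 -40"}}

```text
t: 21.05
eef_pos: [0.533, -0.0317, 0.0957]
tool_rot: [0.002, 0.152, 0.988, 0.001]
contact_force: [0.2, -0.3, 9.2]
gripper_width: 0.204
grasp_force: 81.0
```

Request:
{"name": "send_rows", "arguments": {"deltas": "0 0 0 -5; 0 0 0 -10; 0 0 0 -10; 0 0 0 -10"}}

```text
t: 21.45
eef_pos: [0.533, -0.0317, 0.0956]
tool_rot: [0.002, 0.068, 0.998, 0.0]
contact_force: [0.4, 0.3, 8.6]
gripper_width: 0.2
grasp_force: 81.0
```

```bash
python3 - <<'E'
from h import *
p=bot.read_camera('wrist'); save(p,'w5.png')
o=bot.get_obs(); r=o['tool_rot'];print(o['t'],o['eef_pos'].round(4),'yaw',np.degrees(2*np.arctan2(r[2],r[1])),o['contact_force'],o['torque'],o['gripper_width'])
E
```

```text
21.5 [ 0.533  -0.0317  0.0956] yaw 172.18443688537377 [0.64007836 0.28998632 8.38636857] [ 0.06755358 -0.05136413  0.10833231] 0.20139350117314203
```

View pics/w5.png

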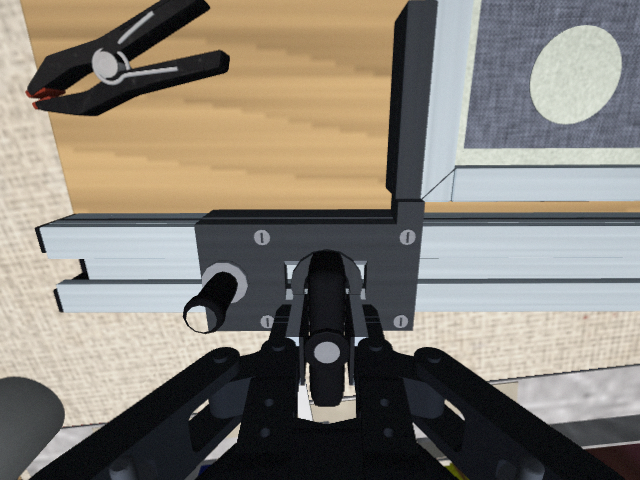

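The handle now stands square across the rail: handle at (327,330), rail running horizontally in the image. I ease up so the spring clamps, then release.

Request:
{"name": "send_rows", "arguments": {"deltas": "0 0 -0.002 0; 0 0 -0.004 0; 0 0 -0.005 0; 0 0 -0.005 0"}}

```text
t: 21.9
eef_pos: [0.5329, -0.0317, 0.1005]
tool_rot: [0.002, 0.068, 0.998, 0.0]
contact_force: [1.8, 0.9, 5.5]
gripper_width: 0.205
grasp_force: 80.3
```

Request:
{"name": "send_rows", "arguments": {"deltas": "0 0 0 0; 0 0 0 0; 0 0 0 0; 0 0 0 0", "claw": 0.42}}

```text
t: 22.3
eef_pos: [0.5309, -0.0322, 0.099]
tool_rot: [-0.0, 0.068, 0.998, -0.0]
contact_force: [-0.3, 0.8, 0.1]
gripper_width: 0.423
grasp_force: 0.0
```

Request:
{"name": "send_rows", "arguments": {"deltas": "0 0 -0.015 0; 0 0 -0.05 0; 0 0 -0.09 0; 0 0 -0.13 0; 0 0 -0.15 0"}}

```text
t: 22.8
eef_pos: [0.5324, -0.0311, 0.2537]
tool_rot: [0.002, 0.068, 0.998, 0.0]
contact_force: [-0.2, 0.2, 0.2]
gripper_width: 0.419
grasp_force: 0.0
```

```bash
python3 - <<'E'
from h import *
for c in ['wrist','scene','top']:
    p=bot.read_camera(c)
    if c=='wrist': save(p,'w6.png')
    lm(p,['bolt','bolt_handle','stop_slot','stop_face','screen_right','screen_left','fixed_face'])
    rect(p,'screen',.032)
    if c!='scene': rect(p,'rail',.045)
o=bot.get_obs(); print(o['t'],o['eef_pos'],o['contact_force'])
E
```

```text
bolt [([0.532, -0.0327, 0.0232], 0.92), ([0.4621, 0.2131, 0.0222], 0.53)]
bolt_handle [([0.5333, -0.0339, 0.1085], 0.65)]
stop_slot []
stop_face [([0.4484, 0.0358, 0.0212], 0.59), ([0.4256, 0.0331, 0.0255], 0.49)]
screen_right [([0.4251, 0.0356, 0.0213], 0.96)]
screen_left [([0.4536, 0.2162, 0.0219], 0.94)]
fixed_face [([0.4618, 0.2144, 0.0244], 0.8)]
screen 0.77 [443.  123.6] [183.9 140.2] ang 82.4
rail 0.69 [536.4  11.3] [425.2  61.8] ang 82.45
rail 0.37 [443.7 119. ] [176.2 137. ] ang 82.87
bolt [([0.3476, 0.4278, -0.0063], 0.67), ([0.5041, 0.3767, -0.0014], 0.26)]
bolt_handle [([0.3483, 0.4287, 0.0852], 0.88), ([0.5339, -0.0323, 0.1108], 0.77), ([0.456, 0.2148, 0.0196], 0.46)]
stop_slot []
stop_face [([0.4477, 0.0353, 0.0196], 0.96), ([0.5331, -0.0299, 0.056], 0.7)]
screen_right [([0.4302, 0.0356, 0.0206], 0.88), ([0.5331, -0.0309, 0.0577], 0.69), ([0.4465, 0.034, 0.0194], 0.52)]
screen_left [([0.4553, 0.2191, 0.0209], 0.9)]
fixed_face [([0.4581, 0.2136, 0.0188], 0.59), ([0.5236, -0.0882, 0.0774], 0.47)]
screen 0.51 [537.4 -47. ] [134.3 297.1] ang 36.53
bolt [([0.5291, -0.0294, 0.0279], 0.9), ([0.3511, 0.428, -0.0006], 0.83)]
bolt_handle [([0.348, 0.4271, 0.0858], 0.66), ([0.532, -0.0293, 0.1103], 0.54), ([0.4317, 0.0375, 0.0247], 0.36)]
stop_slot [([0.5287, -0.0317, 0.0561], 0.58)]
stop_face [([0.4486, 0.0338, 0.0221], 0.97)]
screen_right [([0.4304, 0.0391, 0.0235], 0.75), ([0.5003, 0.3778, -0.0021], 0.38)]
screen_left [([0.4537, 0.2163, 0.0201], 0.85)]
fixed_face [([0.4619, 0.2116, 0.023], 0.72), ([0.531, -0.0309, 0.0312], 0.17)]
screen 0.56 [443.4 124.6] [181.2 142.7] ang 82.21
rail 0.58 [534.7  12.1] [425.8  65.1] ang 81.52
rail 0.55 [441.3 124. ] [180.  139.9] ang 82.55
24.25 [ 0.53112052 -0.03215958  0.24931647] [0.29483535 0.2291575  0.1667837 ]
```

View pics/w6.png

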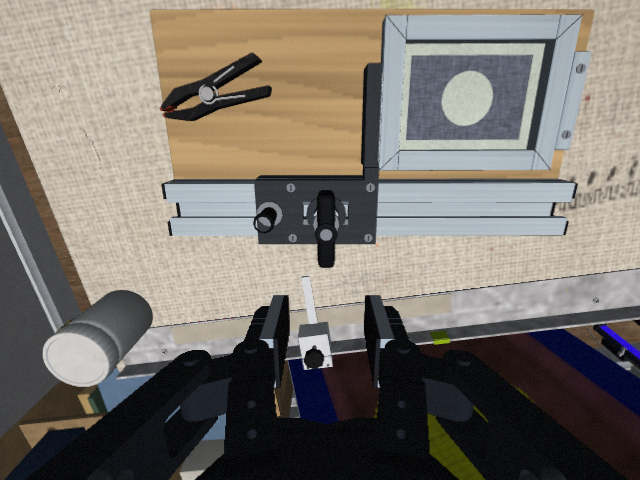

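The bolt stands clamped at (326,228), its handle square across the rail at a height of 0.110 m (origin 28 mm). The screen is snug between the blade at (372,120) and the fixed stop at (570,100).

```bash
python3 -c "
from h import *
print(bot.hand_in())"
```

```text
the job is handed in; nothing more can be done
None
```

I handed the job in at about 24 s. In the last pictures the screen sat snug and square between the stops, and the T-bolt was clamped with its handle square across the rail. I moved nothing else. The verdict was not reported back.

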